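Snap the spout cap onto the drinking flask and hold it down

ROBOT

A 7-joint arm with a two-finger parallel gripper is mounted at the origin on the work surface. World frame = base frame: x ahead of the robot, y to its left, z up, the work surface at z = 0. Lengths are in m, angles in rad, forces in N, time in s.
With the tool pointing down it reaches from about 0.4 to 0.85 m from the base axis. Payload 10.4 kg.
Tool frame: the origin (TCP) lies between the finger pads; the fingertips stand 25 mm ahead of it and the grasp point (between the pads) lies 6 mm ahead of it; x points along the fingers, y is the direction in which the jaws open and shut, and the axes are right-handed (so a half turn about x gives the same grasp; the last joint's range is limited). The gripper opens to 87 mm and grips with 3 to 60 N. Pads are 19 mm wide; open, the fingers measure 117 mm over their backs; the gripper's body (75 mm by 190 mm) begins 51 mm behind the grasp point.
Start: joints at [1.194, 0.332, -0.065, 1.46, 0.022, 1.35, -0.088], TCP at [0.217, -0.586, 0.248] pointing down, gripper open.
Joint ranges: [-2.6, 2.6], [-0.5, 2.12], [-1.47, 1.34], [0.16, 2.42], [-1.27, 4.41], [0.06, 2.06], [-2.6, 2.6]. Speed limits (rad/s): [2.22, 2.22, 2.79, 2.79, 3.14, 3.14, 3.14].

INTERFACE

Orientations are given as a unit quaternion [x, y, z, w].
In Python, from bench import r gives the robot as it stands.
- The arm moves only by the shell command python3 -m pendant 'ROWS' [FORCE]. ROWS is JSON, a list of rows, each an object with "translation": the shift along the world's x, y, z in cm, a list of three; "angular": the turn, a rotation vector about the world's x, y, z in degrees, a list of three; "hand": the opening, from -1 (shut) to 1 (fully open). In form: [{"translation": [dx, dy, dz], "angular": [wx, wy, wz], "hand": hand}, ...]. A call has 1 to 20 rows; each row shifts and turns the commanded pose from where the row before left it; what a row does not reach is not made up. A row lasts 1/10 s, in which the tool goes at most 50 mm and 8.59 degrees, less where a joint would pass 70% of its speed; a pose out of reach is approached as far as the arm can. A call is refused whole if a number of a shift passes 5 or a number of a turn 8.59, either way. A call with a gripper value outside its range is refused whole. The fingers move at their own pace and stop on an object; FORCE is the grip in N (left out, the last holds). Time passes only in rows, so rows that do not move let the fingers close. It gives the time, the measured TCP pose, the force and the opening at its end, in the units of the state.
- r.read_state(): the state, without advancing time (a new reading comes with each control period).
- r.camera(name): name is "side" or "top"; returns the picture (400x640x3 uint8, red, green, blue); there is no depth.
- r.camera_info(name): a dict with "fx", "fy", "cx", "cy" (pixels), "rvec" (rotation vector, rad) and "tvec" (3), from world to camera coordinates, as OpenCV has them. Camera axes: x right, y down, z forward; pixel columns grow to the right and rows downward; lengths in m; the calibration is good to about 2 mm. A picture is of the moment at which its call begins. camera_info takes no time and is no camera call.
- r.close_job(): hands the job in, once; it reports no verdict.
Trained networks look in the newest picture that a camera, given by its name, has taken for a name from the list of things; names that differ only in an ending like _2 or _b are one class to them, and where a whole thing is asked for, a point or a joint stands for the part that bears it (a point fixed in the world has none). Each returns a list of dicts, best first, with "confidence" (0 to 1); they miss things now and then, are a little off and sometimes report something else, mostly with a low value. They report only what shows in the picture. A call takes as long as a camera call. They do not tell look-alikes from the thing itself.
- r.find_in(camera, name): "point" ([row, column] in pixels, amid what is visible of it).
- r.mark_of(camera, name): "point" ([row, column] in pixels: a listed point, or the origin of a listed thing).
The state is a dict: "time": time; "joint_positions": joint angles; "joint_vel": joint speeds; "joint_torque": joint torques, N m; "ee_pos": TCP position; "eef_rot": TCP orientation; "ft_force": force on the tool from outside, world axes, zero at the start; "torque": the same for the moment, N m; "width": finger opening in m.
Only numpy, scipy, OpenCV 4.12 (cv2) and the standard library are available. Lean on these libraries where they do the work, as an engineer would, in place of code of your own. Each camera call takes 0.05 s, during which the arm holds its last target.

TASK

Close the drinking flask: pick up its small spout cap from the table, set it squarely over the spout and press it straight down until it clicks, then keep pressing so that it sits fully home on the flask. Finish while still holding the cap pressed firmly down, without letting go or crushing it; the flask stays standing on the table, and the tall flask, its larger cup, the tumbler and the ice-cream tub are left where they are.

Things in the scene. Friction and masses are not known exactly. Their poses are not given: they have to be found in the camera images.
- cap_center (a point): Spout cap: the smaller of two white plastic cups standing mouth down; straight, round, 42 mm across, 45 mm high, flat closed top, 30 g. The point is its centre, half-way up (22.5 mm above the mouth); z points from mouth to closed top. Any yaw fits. Pinch it across its diameter at or above this point, so that the fingertips stay clear of the flask.
- cap_mouth (a point): Centre of the cap's open end (lower rim), 22.5 mm below its centre. The hollow is 37.6 mm wide and 41 mm deep; four small springy catches inside, 1.5 to 7.5 mm above the rim, leave 23 mm clear between them.
- cap: The same cap; origin at the centre of its lower rim, z up through its closed top.
- flask: Drinking flask, the only one with a narrow bare spout: steel body 66 mm in diameter, black rubber foot, black ribbed collar 58 mm across, white spout. Stands loose on the table, 0.45 to 0.75 kg; slides if pushed sideways. Origin at the centre of its underside, z up.
- spout_seat (a point): On the flask's axis, 180 mm above its underside: top of the flat black seat ring (43 mm across, 5 mm above the collar) round the foot of the spout. The cap's rim rests on this ring when fully home. A firm hold-down is 10 to 20 N; over about 60 N would crush the cap.
- spout_tip (a point): Top of the spout, 29 mm above the seat: 13 mm wide, widening to 21 mm; a 28 mm bead 13 mm above the seat, 22 mm neck below. A cap set on loosely stops with its rim about 12 mm above the seat. Pressing takes some 5 to 20 N until the catches jump over the bead, rim 8 to 10 mm up (click: the force drops away, even to a slight pull); then the rim must go on down to the seat, where the push rises again.
- tall_flask: Bystander: taller steel flask, 67 mm in diameter and 218 mm high, with a broad black stopper on top (no spout). Origin at the centre of its underside.
- flask_cup: Bystander: the tall flask's drinking cup, the larger of the two white cups standing mouth down, 64 mm across at the mouth, 55 mm high. Origin at the centre of its lower rim. Does not fit the spout.
- tumbler: Bystander: glass tumbler, 72 mm across, 85 mm high. Origin at the centre of its underside.
- ice_tub: Bystander: lidded paper ice-cream tub, 73 mm across, 54 mm high. Origin at the centre of its underside.
Not all that is in view belongs to the job. What is shaped like the cap but red is not meant.

How it is judged:
By the outcome, as a careful person would: the job done as asked, in the order asked, and still so for the second after the job is handed in, while the arm keeps its last pose, push and grip.
It also fails if it takes over 61 s, if anything falls off the work surface, if the arm or the gripper's body presses on something with over 40 N, if the wrist force passes 120 N, or if a joint passes its speed limit or range.

## Working session

There is one attempt and no reset: what is moved stays moved. The work goes in short steps, Python scripts to look and compute and a shell command to move; the robot and the scene stay as the last step left them, time stands still between calls to the robot, and variables do not carry over. Pictures are saved under pics/ and viewed, and the job is handed in when it is done.

```bash
ls; mkdir -p pics; python3 - <<'E'
from bench import r
import cv2
s=r.read_state(); print({k:s[k] for k in ('time','ee_pos','eef_rot','ft_force','width')})
for c in('side','top'):
    im=r.camera(c); cv2.imwrite(f'pics/{c}0.png',cv2.cvtColor(im,cv2.COLOR_RGB2BGR)); print(c,r.camera_info(c))
    for n in ['cap_center','cap_mouth','spout_tip','spout_seat','flask','tall_flask','flask_cup','tumbler','ice_tub']:
        print(n,[(d['point'],round(d['confidence'],2)) for d in r.mark_of(c,n)][:4])
E
```

```text
pics
{'time': 0.0, 'ee_pos': array([ 0.21641012, -0.58596158,  0.24676098]), 'eef_rot': array([-0.69594949, -0.12493491,  0.69618983, -0.12395681]), 'ft_force': array([-0.10835143,  0.57294071, -0.78295247]), 'width': 0.08682051496358063}
side {'fx': 453.202844314796, 'fy': 453.202844314796, 'cx': 315.658544091033, 'cy': 204.3251581413545, 'rvec': array([ 0.85053676, -2.61282469,  0.98076385]), 'tvec': array([0.51101491, 0.37447962, 0.94512943])}
cap_center [([282.2, 336.5], 0.61), ([282.9, 375.6], 0.54)]
cap_mouth [([288.5, 335.7], 0.9), ([284.8, 371.4], 0.86), ([242.7, 322.2], 0.69)]
spout_tip [([156.2, 389.7], 0.61)]
spout_seat [([167.0, 388.3], 0.91), ([350.1, 288.9], 0.52)]
flask [([214.2, 380.7], 0.58)]
tall_flask [([352.8, 290.0], 0.82), ([283.9, 374.6], 0.37)]
flask_cup [([241.0, 322.2], 0.76)]
tumbler [([171.1, 317.1], 0.64), ([278.3, 374.9], 0.63)]
ice_tub [([261.6, 243.1], 0.84)]
top {'fx': 419.2254985631229, 'fy': 419.2254985631229, 'cx': 323.2148193330465, 'cy': 204.004111443823, 'rvec': array([ 2.11080759, -2.15784817,  0.11633119]), 'tvec': array([0.03151915, 0.61927779, 0.87990705])}
cap_center [([289.4, 321.1], 0.82), ([284.4, 321.8], 0.46), ([238.4, 410.7], 0.24)]
cap_mouth [([253.8, 299.3], 0.82), ([289.4, 320.1], 0.71)]
spout_tip [([225.5, 435.0], 0.71), ([154.6, 263.1], 0.15)]
spout_seat [([228.9, 428.1], 0.56)]
flask [([237.4, 412.6], 0.81)]
tall_flask [([265.9, 207.5], 0.86)]
flask_cup [([209.4, 335.1], 0.87)]
tumbler [([131.2, 424.2], 0.82)]
ice_tub [([158.2, 263.0], 0.67)]
```

View pics/side0.png

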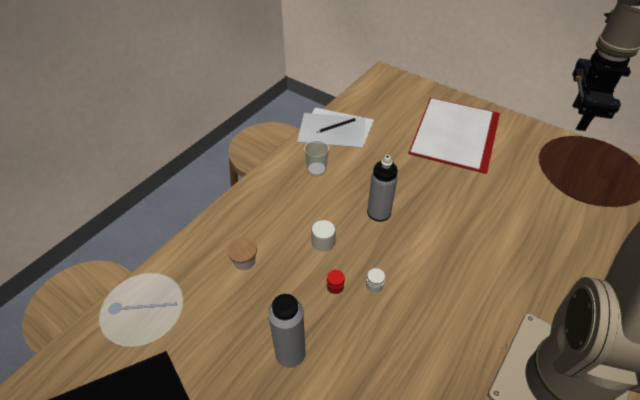

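View pics/top0.png

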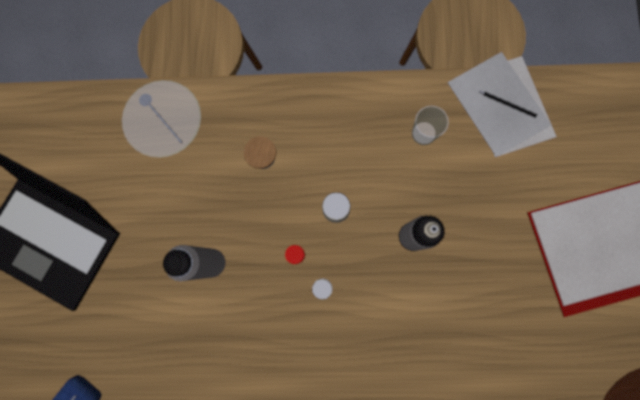

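Cap candidates:
- Small white cup: side (row 280, col 375), top (289, 322). This is my choice, since it is the smaller white one.
- Red look-alike: side (281, 336), top (254, 295). Excluded by its colour.
- Larger white cup: side (235, 323), top (207, 336). Excluded by its size.

The flask with the bare spout is at side (row 190, col 383), top (232, 430).

```bash
cat > h.py <<'E'
import numpy as np, cv2
from bench import r
def cam(c):
    i=r.camera_info(c); K=np.array([[i['fx'],0,i['cx']],[0,i['fy'],i['cy']],[0,0,1]]); R=cv2.Rodrigues(np.array(i['rvec']))[0]; return K,R,np.array(i['tvec'],float)
def tri(ps,pt):  # [row,col] side, top
    P=[]
    for c in('side','top'):
        K,R,t=cam(c); P.append(K@np.c_[R,t])
    X=cv2.triangulatePoints(P[0],P[1],np.array(ps[::-1],float).reshape(2,1),np.array(pt[::-1],float).reshape(2,1)); return (X[:3]/X[3]).ravel()
def onz(c,p,z):
    K,R,t=cam(c); d=R.T@np.linalg.inv(K)@np.array([p[1],p[0],1.]); o=-R.T@t; return o+d*(z-o[2])/d[2]
def proj(c,X):
    K,R,t=cam(c); q=K@(R@np.array(X)+t); return np.array([q[1]/q[2],q[0]/q[2]])
E
python3 - <<'E'
from h import *
np.set_printoptions(precision=4,suppress=True)
for c,(a,b) in {'side':(282.9,375.6),'top':(289.4,321.1)}.items():
    print(c,'cap center',onz(c,(a,b),.0225))
print('tri cap',tri((282.9,375.6),(289.4,321.1)))
print('tip side/top',onz('side',(156.2,389.7),.209),onz('top',(225.5,435),.209),tri((156.2,389.7),(225.5,435)))
print('seat',onz('side',(167,388.3),.18),onz('top',(228.9,428.1),.18))
print('flask',onz('side',(214.2,380.7),0),onz('top',(237.4,412.6),0))
for n,s,t in [('tall',(352.8,290),(265.9,207.5)),('cup',(241,322.2),(209.4,335.1)),('tum',(171.1,317.1),(131.2,424.2)),('tub',(261.6,243.1),(158.2,263))]:
    print(n,onz('side',s,0),onz('top',t,0))
print('red',onz('top',(254,295),.045))
a=cv2.imread('pics/side0.png');b=cv2.imread('pics/top0.png')
f=lambda im,r0,c0,h,w:cv2.resize(im[r0:r0+h,c0:c0+w],None,fx=6,fy=6,interpolation=cv2.INTER_CUBIC)
def hs(*x):
    return np.hstack(x)
A=hs(f(a,260,345,45,60),f(b,265,292,45,60)); B=hs(f(a,140,355,45,60),f(b,210,395,45,60))
cv2.imwrite('pics/crop0.png',np.vstack([A,B]))
E
```

```text
side cap center [0.433  0.031  0.0225]
top cap center [0.4339 0.0269 0.0225]
tri cap [0.4341 0.0273 0.0166]
tip side/top [ 0.545  -0.1859  0.209 ] [ 0.5531 -0.1849  0.209 ] [ 0.5495 -0.1873  0.2061]
seat [ 0.5412 -0.1793  0.18  ] [ 0.5495 -0.1788  0.18  ]
flask [ 0.541  -0.1784  0.    ] [ 0.5446 -0.1821  0.    ]
tall [0.4982 0.2797 0.    ] [0.4898 0.2861 0.    ]
cup [ 0.6182 -0.0088  0.    ] [ 0.6128 -0.008   0.    ]
tum [ 0.783  -0.2123  0.    ] [ 0.7928 -0.2214  0.    ]
tub [0.743  0.1619 0.    ] [0.7384 0.1589 0.    ]
red [0.5117 0.0812 0.045 ]
```

View pics/crop0.png

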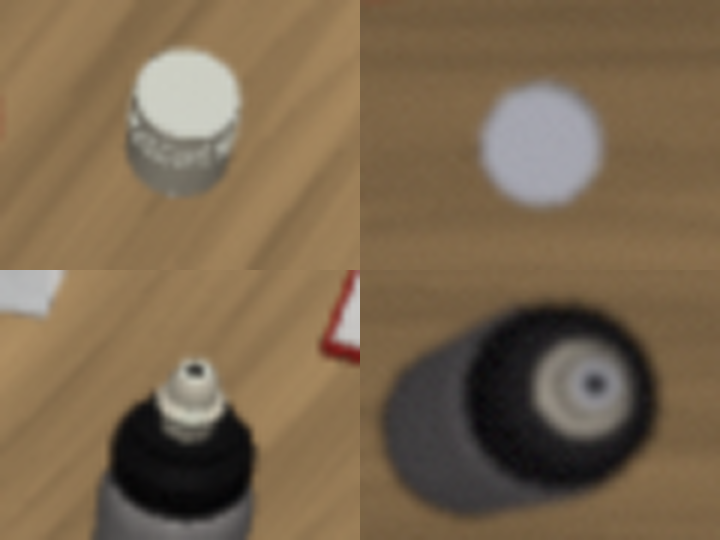

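```bash
python3 - <<'E'
from h import *
np.set_printoptions(precision=4,suppress=True)
s,t=(275.1,375.8),(288.6,321.9)
print('captop',onz('side',s,.045),onz('top',t,.045),tri(s,t))
s,t=(156.2,387.1),(228.6,434.1)
print('tip',onz('side',s,.209),onz('top',t,.209),tri(s,t))
# blob centroid of cap in top image
b=cv2.imread('pics/top0.png').astype(int); sub=b[270:310,300:345]; m=(sub[...,0]>sub[...,2]-5)&(sub.sum(2)>350)
y,x=np.nonzero(m); print(len(y),y.mean()+270,x.mean()+300, onz('top',(y.mean()+270,x.mean()+300),.045))
from scipy.spatial.transform import Rotation as R
print(R.from_quat(r.read_state()['eef_rot']).as_matrix())
E
```

```text
captop [0.4383 0.0255 0.045 ] [0.4369 0.0243 0.045 ] [0.4377 0.0247 0.0444]
tip [ 0.5501 -0.1823  0.209 ] [ 0.5476 -0.183   0.209 ] [ 0.5488 -0.1824  0.2094]
273 288.68131868131866 321.6336996336996 [0.4368 0.0248 0.045 ]
[[ 0.      0.3464 -0.9381]
 [-0.0001 -0.9381 -0.3464]
 [-1.      0.0001  0.    ]]
```

The crop shows a single small white cap and a bare white spout with its hole. Cap is at (0.4375, 0.025) and spout tip at (0.549, -0.1825, 0.209). The two cameras agree within 3 mm and the heights fit. Next I move to above the cap.

```bash
python3 -m pendant '[{"translation":[4,0,1],"angular":[0,0,0],"hand":1},{"translation":[4,0,1],"angular":[0,0,0],"hand":1},{"translation":[4,0,1],"angular":[0,0,0],"hand":1},{"translation":[4,0,1],"angular":[0,0,0],"hand":1},{"translation":[4,0,1],"angular":[0,0,0],"hand":1},{"translation":[2.1,3,0],"angular":[0,0,0],"hand":1},{"translation":[0,4,0],"angular":[0,0,0],"hand":1},{"translation":[0,4,0],"angular":[0,0,0],"hand":1},{"translation":[0,4,0],"angular":[0,0,0],"hand":1},{"translation":[0,4,0],"angular":[0,0,0],"hand":1},{"translation":[0,4,0],"angular":[0,0,0],"hand":1},{"translation":[0,4,0],"angular":[0,0,0],"hand":1},{"translation":[0,4,0],"angular":[0,0,0],"hand":1},{"translation":[0,4,0],"angular":[0,0,0],"hand":1},{"translation":[0,4,0],"angular":[0,0,0],"hand":1},{"translation":[0,4,0],"angular":[0,0,0],"hand":1},{"translation":[0,4,0],"angular":[0,0,0],"hand":1},{"translation":[0,4,0],"angular":[0,0,0],"hand":1},{"translation":[0,4,0],"angular":[0,0,0],"hand":1},{"translation":[0,4,0],"angular":[0,0,0],"hand":1}]' 40
```

```text
time: 3.0
ee_pos: [0.4373, 0.0053, 0.2978]
eef_rot: [0.696, 0.124, -0.696, 0.125]
ft_force: [-0.4, 0.1, -0.2]
width: 0.087
```

```bash
python3 -m pendant '[{"translation":[0,2,-4],"angular":[0,0,0],"hand":1},{"translation":[0,0,-4],"angular":[0,0,0],"hand":1},{"translation":[0,0,-4],"angular":[0,0,0],"hand":1},{"translation":[0,0,-4],"angular":[0,0,0],"hand":1},{"translation":[0,0,-2],"angular":[0,0,0],"hand":1},{"translation":[0,0,0],"angular":[0,0,0],"hand":1}]'
python3 - <<'E'
from h import *
o=[]
for c,(a,b) in {'side':(220,320),'top':(240,270)}.items():
    im=cv2.cvtColor(r.camera(c),cv2.COLOR_RGB2BGR)[a:a+90,b:b+100]; o.append(cv2.resize(im,None,fx=4,fy=4,interpolation=cv2.INTER_CUBIC))
cv2.imwrite('pics/above.png',np.hstack(o))
E
```

```text
time: 3.6
ee_pos: [0.4357, 0.0236, 0.1153]
eef_rot: [-0.694, -0.125, 0.698, -0.124]
ft_force: [-0.6, 0.4, 0.2]
width: 0.0872
```

View pics/above.png

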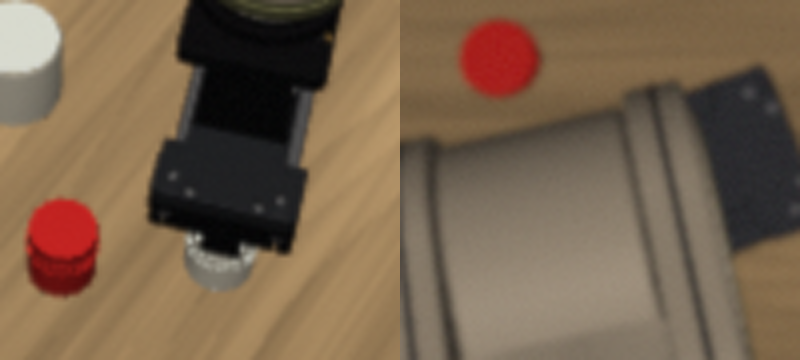

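The gripper straddles the white cap, seen at side crop (250, 220). The red cap stays clear at left. Descending.

```bash
python3 -m pendant '[{"translation":[0.1,0.1,-3],"angular":[0,0,0],"hand":1},{"translation":[0,0,-3],"angular":[0,0,0],"hand":1},{"translation":[0,0,-2.1],"angular":[0,0,0],"hand":1},{"translation":[0,0,0],"angular":[0,0,0],"hand":1},{"translation":[0,0,0],"angular":[0,0,0],"hand":1}]'
python3 - <<'E'
from h import *
im=cv2.cvtColor(r.camera('side'),cv2.COLOR_RGB2BGR)[220:320,310:440]
cv2.imwrite('pics/down.png',cv2.resize(im,None,fx=5,fy=5,interpolation=cv2.INTER_CUBIC))
for _ in range(2): print(r.read_state()['ee_pos'],r.read_state()['ft_force'])
E
```

```text
time: 4.2
ee_pos: [0.4397, 0.0248, 0.0382]
eef_rot: [0.697, 0.124, -0.695, 0.125]
ft_force: [0.6, 1.2, -0.1]
width: 0.0871
[0.44002904 0.0247615  0.03847679] [0.33493545 0.2859464  0.84034073]
[0.44002904 0.0247615  0.03847679] [0.33493545 0.2859464  0.84034073]
```

View pics/down.png

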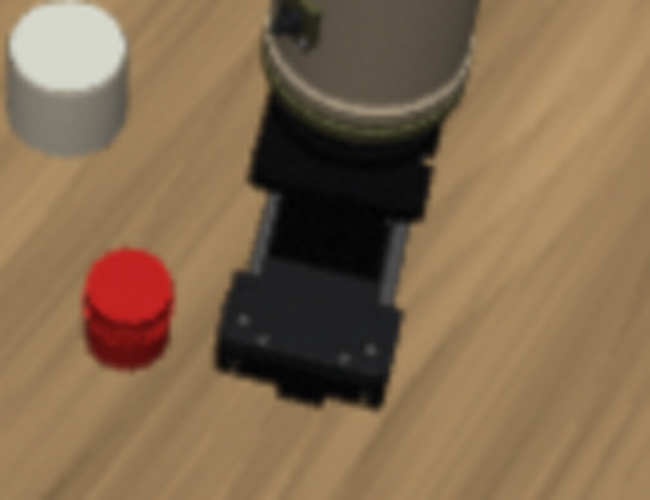

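```bash
python3 -m pendant '[{"translation":[-0.2,0,-0.4],"angular":[0,0,0],"hand":1},{"translation":[0,0,0],"angular":[0,0,0],"hand":1}]'; python3 -m pendant '[{"translation":[0,0,0],"angular":[0,0,0],"hand":0.2},{"translation":[0,0,0],"angular":[0,0,0],"hand":-1},{"translation":[0,0,0],"angular":[0,0,0],"hand":-1},{"translation":[0,0,0],"angular":[0,0,0],"hand":-1},{"translation":[0,0,0],"angular":[0,0,0],"hand":-1},{"translation":[0,0,0],"angular":[0,0,0],"hand":-1},{"translation":[0,0,0],"angular":[0,0,0],"hand":-1},{"translation":[0,0,0],"angular":[0,0,0],"hand":-1}]' 35
```

```text
time: 4.45
ee_pos: [0.4368, 0.0245, 0.0332]
eef_rot: [0.696, 0.124, -0.696, 0.125]
ft_force: [-0.5, -0.6, 0.1]
width: 0.0869
time: 5.25
ee_pos: [0.4366, 0.0247, 0.0325]
eef_rot: [-0.696, -0.124, 0.696, -0.124]
ft_force: [-0.1, 0.4, -0.9]
width: 0.0418
```

Gripped: the opening is 41.8 mm, which matches the cap. Now lift and carry to above the spout.

```bash
python3 -m pendant '[{"translation":[0,0,2],"angular":[0,0,0],"hand":-1},{"translation":[0,0,4],"angular":[0,0,0],"hand":-1},{"translation":[0,0,4],"angular":[0,0,0],"hand":-1},{"translation":[0,0,4],"angular":[0,0,0],"hand":-1},{"translation":[0,0,4],"angular":[0,0,0],"hand":-1},{"translation":[0,0,4],"angular":[0,0,0],"hand":-1},{"translation":[0,0,2],"angular":[0,0,0],"hand":-1},{"translation":[2,-3,0],"angular":[0,0,0],"hand":-1},{"translation":[2,-3.5,0],"angular":[0,0,0],"hand":-1},{"translation":[2,-3.5,0],"angular":[0,0,0],"hand":-1},{"translation":[2,-3.5,0],"angular":[0,0,0],"hand":-1},{"translation":[2,-3.5,0],"angular":[0,0,0],"hand":-1},{"translation":[1.2,-2.5,0],"angular":[0,0,0],"hand":-1},{"translation":[0,-1.2,0],"angular":[0,0,0],"hand":-1},{"translation":[0,0,0],"angular":[0,0,0],"hand":-1},{"translation":[0,0,0],"angular":[0,0,0],"hand":-1},{"translation":[0,0,0],"angular":[0,0,0],"hand":-1}]'
python3 - <<'E'
from h import *
o=[]
for c,(a,b) in {'side':(110,340),'top':(180,380)}.items():
    im=cv2.cvtColor(r.camera(c),cv2.COLOR_RGB2BGR); cv2.imwrite(f'pics/{c}1.png',im); o.append(cv2.resize(im[a:a+100,b:b+100],None,fx=4,fy=4,interpolation=cv2.INTER_CUBIC))
    for n in('cap_mouth','cap_center','spout_tip','spout_seat','flask'): print(c,n,[(d['point'],round(d['confidence'],2)) for d in r.mark_of(c,n)][:3])
cv2.imwrite('pics/over.png',np.hstack(o))
s=r.read_state();print(s['ee_pos'],s['ft_force'],s['width'])
E
```

```text
time: 6.95
ee_pos: [0.5485, -0.1806, 0.2729]
eef_rot: [0.696, 0.125, -0.696, 0.125]
ft_force: [-0.3, 0.5, 0.6]
width: 0.0419
side cap_mouth [([288.7, 335.3], 0.61), ([147.2, 386.2], 0.42)]
side cap_center [([285.6, 332.7], 0.8), ([139.4, 387.8], 0.46)]
side spout_tip [([157.6, 386.7], 0.57)]
side spout_seat [([168.7, 385.7], 0.9)]
side flask [([213.8, 382.0], 0.78), ([141.8, 387.3], 0.45)]
top cap_mouth [([252.9, 297.4], 0.86)]
top cap_center [([254.3, 293.9], 0.86)]
top spout_tip []
top spout_seat []
top flask []
[ 0.54857218 -0.18228457  0.27255759] [ 1.09582791 -0.35484674 -0.39268362] 0.04183546032337579
```

View pics/over.png

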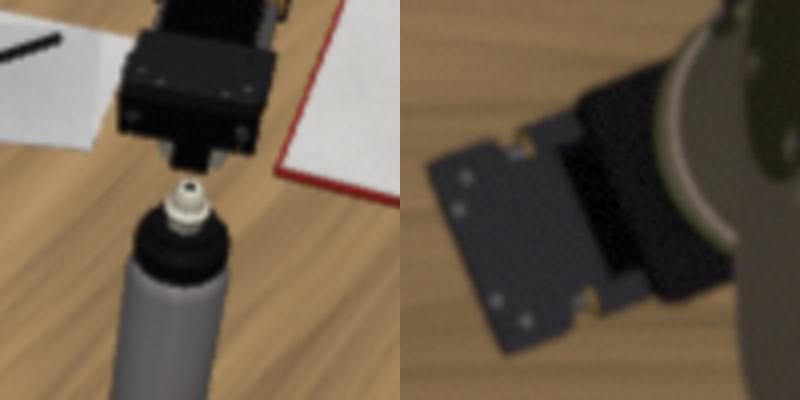

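```bash
python3 - <<'E'
from h import *
im=cv2.imread('pics/side1.png'); a,b,k=125,355,10
c=cv2.resize(im[a:a+60,b:b+70],None,fx=k,fy=k,interpolation=cv2.INTER_CUBIC)
d=c.copy()
def ring(x,y,z,rad,col):
    pts=[]
    for t in np.linspace(0,2*np.pi,60):
        p=proj('side',(x+rad*np.cos(t),y+rad*np.sin(t),z)); pts.append([(p[1]-b+.5)*k,(p[0]-a+.5)*k])
    cv2.polylines(d,[np.int32(pts)],True,col,1)
ring(.5487,-.1825,.240,.021,(0,255,0)); ring(.5487,-.1825,.285,.021,(0,255,0))
ring(.5487,-.1825,.209,.0065,(0,0,255)); ring(.5487,-.1825,.193,.014,(0,0,255)); ring(.5487,-.1825,.18,.0215,(255,0,0))
cv2.imwrite('pics/ov.png',d)
print([proj('side',np.array((.5487,-.1825,.209))+e)-proj('side',(.5487,-.1825,.209)) for e in np.eye(3)*.01])
E
```

```text
[array([-1.6396411 , -3.56946943]), array([ 2.28890956, -2.09535823]), array([-3.065054  ,  0.47291208])]
```

View pics/ov.png

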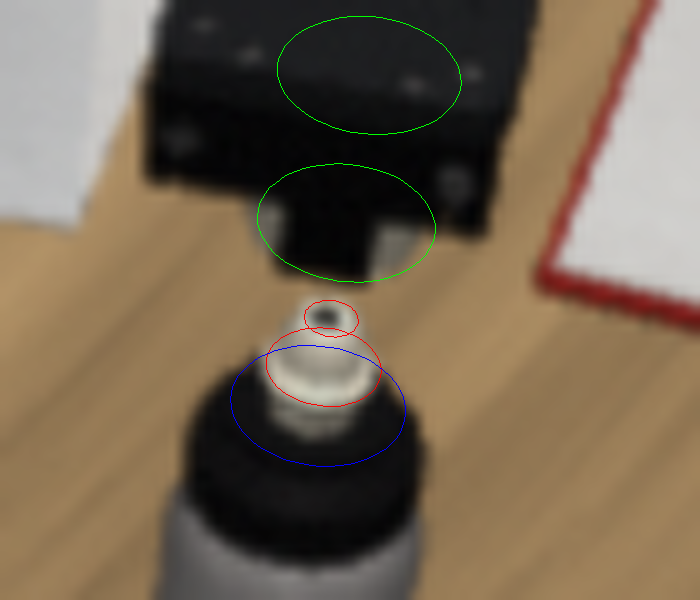

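Overlay: the cap rim sits at about row 147, col 389, and the spout hole at about row 156, col 387. Both match predictions at the same xy within about 1 mm, so they are lined up. Descending to just above contact.

```bash
python3 -m pendant '[{"translation":[0,0,-1],"angular":[0,0,0],"hand":-1},{"translation":[0,0,-1],"angular":[0,0,0],"hand":-1},{"translation":[0,0,-1],"angular":[0,0,0],"hand":-1},{"translation":[0,0,-0.5],"angular":[0,0,0],"hand":-1},{"translation":[0,0,0],"angular":[0,0,0],"hand":-1},{"translation":[0,0,0],"angular":[0,0,0],"hand":-1}]'; python3 -m pendant '[{"translation":[0,0,-0.4],"angular":[0,0,0],"hand":-1},{"translation":[0,0,0],"angular":[0,0,0],"hand":-1},{"translation":[0,0,0],"angular":[0,0,0],"hand":-1}]'
python3 - <<'E'
from h import *
im=cv2.cvtColor(r.camera('side'),cv2.COLOR_RGB2BGR)
cv2.imwrite('pics/near.png',cv2.resize(im[120:220,330:430],None,fx=5,fy=5,interpolation=cv2.INTER_CUBIC))
E
```

```text
time: 8.15
ee_pos: [0.5487, -0.1823, 0.2376]
eef_rot: [0.696, 0.124, -0.696, 0.124]
ft_force: [0.6, -0.6, -0.4]
width: 0.0412
time: 8.45
ee_pos: [0.5486, -0.1823, 0.2337]
eef_rot: [0.696, 0.124, -0.696, 0.124]
ft_force: [0.1, -0.4, -0.3]
width: 0.0415
```

View pics/near.png

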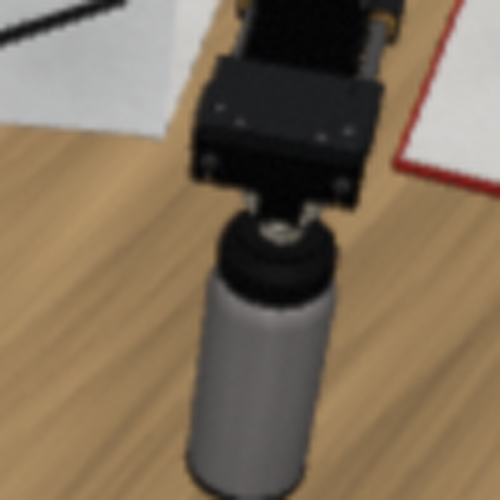

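The cap is over the spout and the bead shows just below its rim, centred at about (166, 386). The flask is upright. Stepping down.

```bash
python3 -m pendant '[{"translation":[0,0,-0.3],"angular":[0,0,0],"hand":-1},{"translation":[0,0,0],"angular":[0,0,0],"hand":-1},{"translation":[0,0,0],"angular":[0,0,0],"hand":-1}]' 45; python3 -m pendant '[{"translation":[0,0,-0.3],"angular":[0,0,0],"hand":-1},{"translation":[0,0,0],"angular":[0,0,0],"hand":-1},{"translation":[0,0,0],"angular":[0,0,0],"hand":-1}]';  python3 -m pendant '[{"translation":[0,0,-0.2],"angular":[0,0,0],"hand":-1},{"translation":[0,0,0],"angular":[0,0,0],"hand":-1},{"translation":[0,0,0],"angular":[0,0,0],"hand":-1}]'
```

```text
time: 8.8
ee_pos: [0.5485, -0.1823, 0.2305]
eef_rot: [-0.696, -0.124, 0.696, -0.124]
ft_force: [0.5, 0.7, 0.1]
width: 0.0415
time: 9.1
ee_pos: [0.5485, -0.1823, 0.2275]
eef_rot: [-0.696, -0.124, 0.696, -0.124]
ft_force: [0.4, -1.0, -0.3]
width: 0.0415
time: 9.4
ee_pos: [0.5485, -0.1823, 0.2255]
eef_rot: [-0.696, -0.124, 0.696, -0.124]
ft_force: [-0.1, 0.0, -0.4]
width: 0.0415
```

Rim is at about 0.193, so contact is imminent. I go on in 1 mm steps.

```bash

python3 -m pendant '[{"translation":[0,0,-0.1],"angular":[0,0,0],"hand":-1},{"translation":[0,0,0],"angular":[0,0,0],"hand":-1}]' 45;
python3 -m pendant '[{"translation":[0,0,-0.1],"angular":[0,0,0],"hand":-1},{"translation":[0,0,0],"angular":[0,0,0],"hand":-1}]';
python3 -m pendant '[{"translation":[0,0,-0.1],"angular":[0,0,0],"hand":-1},{"translation":[0,0,0],"angular":[0,0,0],"hand":-1}]'
```

```text
time: 9.6
ee_pos: [0.5485, -0.1824, 0.2246]
eef_rot: [-0.696, -0.124, 0.696, -0.124]
ft_force: [-0.1, -0.0, 0.9]
width: 0.0413
time: 9.8
ee_pos: [0.5486, -0.1824, 0.2238]
eef_rot: [0.696, 0.124, -0.696, 0.125]
ft_force: [-0.8, -0.0, 2.5]
width: 0.0413
time: 10.0
ee_pos: [0.5486, -0.1824, 0.2228]
eef_rot: [0.696, 0.124, -0.696, 0.125]
ft_force: [-1.3, -0.6, 2.9]
width: 0.0415
```

```bash

for i in 1; do :; done
python3 -m pendant '[{"translation":[0,0,-0.1],"angular":[0,0,0],"hand":-1},{"translation":[0,0,0],"angular":[0,0,0],"hand":-1}]';
python3 -m pendant '[{"translation":[0,0,-0.1],"angular":[0,0,0],"hand":-1},{"translation":[0,0,0],"angular":[0,0,0],"hand":-1}]';
python3 -m pendant '[{"translation":[0,0,-0.1],"angular":[0,0,0],"hand":-1},{"translation":[0,0,0],"angular":[0,0,0],"hand":-1}]'
```

```text
time: 10.2
ee_pos: [0.5485, -0.1824, 0.2215]
eef_rot: [-0.696, -0.124, 0.696, -0.124]
ft_force: [-1.2, -1.0, 2.0]
width: 0.0414
time: 10.4
ee_pos: [0.5483, -0.1822, 0.22]
eef_rot: [-0.696, -0.125, 0.696, -0.124]
ft_force: [-1.3, -0.5, -1.3]
width: 0.0414
time: 10.6
ee_pos: [0.5482, -0.1821, 0.2188]
eef_rot: [-0.696, -0.125, 0.696, -0.124]
ft_force: [0.1, -0.1, -4.1]
width: 0.0417
```

The force rose and then fell to a slight pull with the rim about 7–8 mm up, so that was the click. Pressing on to the seat.

```bash

python3 -m pendant '[{"translation":[0,0,-0.1],"angular":[0,0,0],"hand":-1},{"translation":[0,0,-0.1],"angular":[0,0,0],"hand":-1},{"translation":[0,0,0],"angular":[0,0,0],"hand":-1}]';
python3 -m pendant '[{"translation":[0,0,-0.1],"angular":[0,0,0],"hand":-1},{"translation":[0,0,-0.1],"angular":[0,0,0],"hand":-1},{"translation":[0,0,0],"angular":[0,0,0],"hand":-1}]';
python3 -m pendant '[{"translation":[0,0,-0.1],"angular":[0,0,0],"hand":-1},{"translation":[0,0,0],"angular":[0,0,0],"hand":-1}]'
```

```text
time: 10.9
ee_pos: [0.5484, -0.1822, 0.2172]
eef_rot: [-0.696, -0.125, 0.696, -0.124]
ft_force: [-0.7, -0.4, -3.8]
width: 0.0414
time: 11.2
ee_pos: [0.5485, -0.1823, 0.2155]
eef_rot: [-0.696, -0.124, 0.696, -0.124]
ft_force: [-0.2, -0.9, -1.8]
width: 0.0415
time: 11.4
ee_pos: [0.5486, -0.1823, 0.2145]
eef_rot: [0.696, 0.124, -0.696, 0.124]
ft_force: [-0.7, 0.2, -0.8]
width: 0.0412
```

```bash

python3 -m pendant '[{"translation":[0,0,-0.1],"angular":[0,0,0],"hand":-1},{"translation":[0,0,0],"angular":[0,0,0],"hand":-1}]';
python3 -m pendant '[{"translation":[0,0,-0.1],"angular":[0,0,0],"hand":-1},{"translation":[0,0,0],"angular":[0,0,0],"hand":-1}]';
python3 -m pendant '[{"translation":[0,0,-0.05],"angular":[0,0,0],"hand":-1},{"translation":[0,0,0],"angular":[0,0,0],"hand":-1}]'
```

```text
time: 11.6
ee_pos: [0.5486, -0.1823, 0.2135]
eef_rot: [0.696, 0.124, -0.696, 0.124]
ft_force: [-0.7, -0.5, -1.1]
width: 0.0415
time: 11.8
ee_pos: [0.5487, -0.1823, 0.2126]
eef_rot: [0.696, 0.124, -0.696, 0.125]
ft_force: [0.4, -0.6, 0.1]
width: 0.0412
time: 12.0
ee_pos: [0.5488, -0.1823, 0.2126]
eef_rot: [0.696, 0.124, -0.696, 0.125]
ft_force: [-1.3, 0.7, 4.4]
width: 0.0412
```

Seat reached: z stopped at 0.2126 against the expected 0.2125, and the force is rising. Now raise it to about 15 N.

```bash

python3 -m pendant '[{"translation":[0,0,-0.05],"angular":[0,0,0],"hand":-1},{"translation":[0,0,0],"angular":[0,0,0],"hand":-1},{"translation":[0,0,0],"angular":[0,0,0],"hand":-1}]';
python3 -m pendant '[{"translation":[0,0,-0.05],"angular":[0,0,0],"hand":-1},{"translation":[0,0,0],"angular":[0,0,0],"hand":-1},{"translation":[0,0,0],"angular":[0,0,0],"hand":-1}]'
```

```text
time: 12.3
ee_pos: [0.549, -0.1823, 0.2126]
eef_rot: [0.697, 0.124, -0.696, 0.125]
ft_force: [-2.1, 0.8, 7.4]
width: 0.0416
time: 12.6
ee_pos: [0.5492, -0.1823, 0.2126]
eef_rot: [0.697, 0.124, -0.695, 0.125]
ft_force: [-3.1, 0.1, 10.9]
width: 0.0414
```

```bash

python3 -m pendant '[{"translation":[-0.03,0,-0.06],"angular":[0,0,0],"hand":-1},{"translation":[0,0,0],"angular":[0,0,0],"hand":-1},{"translation":[0,0,0],"angular":[0,0,0],"hand":-1},{"translation":[0,0,0],"angular":[0,0,0],"hand":-1},{"translation":[0,0,0],"angular":[0,0,0],"hand":-1},{"translation":[0,0,0],"angular":[0,0,0],"hand":-1}]'
python3 -m pendant '[{"translation":[0,0,0],"angular":[0,0,0],"hand":-1},{"translation":[0,0,0],"angular":[0,0,0],"hand":-1},{"translation":[0,0,0],"angular":[0,0,0],"hand":-1},{"translation":[0,0,0],"angular":[0,0,0],"hand":-1},{"translation":[0,0,0],"angular":[0,0,0],"hand":-1},{"translation":[0,0,0],"angular":[0,0,0],"hand":-1}]'
python3 - <<'E'
from h import *
im=cv2.cvtColor(r.camera('side'),cv2.COLOR_RGB2BGR)
cv2.imwrite('pics/fin.png',np.hstack([cv2.resize(im[120:230,330:430],(400,440),interpolation=cv2.INTER_CUBIC),im[0:400:1,220:420][:400].copy() if 0 else cv2.resize(im[100:380,210:420],(330,440))]))
s=r.read_state();print(s['ee_pos'],s['ft_force'],s['torque'],s['width'])
E
```

```text
time: 13.2
ee_pos: [0.5492, -0.1823, 0.2125]
eef_rot: [0.697, 0.124, -0.695, 0.125]
ft_force: [-2.3, -0.1, 14.8]
width: 0.0414
time: 13.8
ee_pos: [0.5492, -0.1823, 0.2125]
eef_rot: [0.697, 0.124, -0.695, 0.125]
ft_force: [-3.1, 0.6, 14.7]
width: 0.0414
[ 0.54918059 -0.18227178  0.21254472] [-3.99053688  1.14522945 14.39380279] [0.25390709 0.77824343 0.01206289] 0.041338868038998985
```

View pics/fin.png

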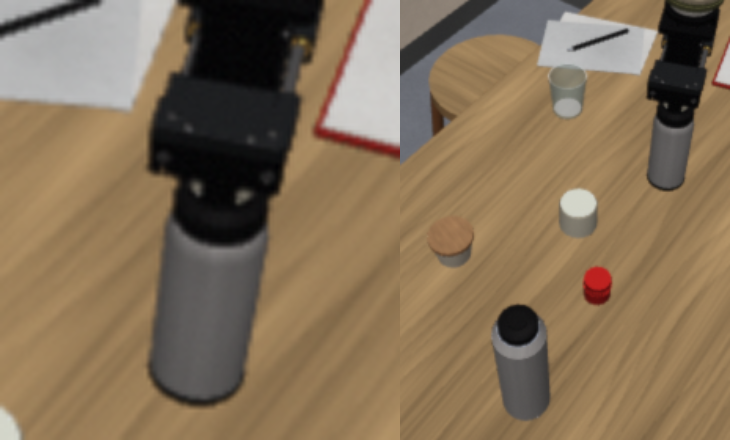

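The cap sits on the seat with no spout visible (side row ~167, col ~384). The flask is upright and the bystanders have not moved. The push holds steady at about 14.5 N, so I hand the job in.

```bash
python3 -c "
from bench import r
r.close_job()"
```

```text
the job is handed in; nothing more can be done
```

I picked up the small white cap, set it over the spout and pressed it down past the click until it sat on the seat ring. I handed the job in at about 14 s, still gripping and pressing.

**Click:** the readings taken every 1 mm showed the push rise to about 3 N, then drop to a pull of about 4 N with the rim 6–8 mm up. That 3 N is below the 5–20 N stated. The true peak may have fallen between readings; I did not see it directly.

**Seating:** the tool stopped at z = 0.2125 m, which puts the rim on the 180 mm seat as planned. The push then rose and held steady at 14–15 N, with 2–4 N sideways. The fingers stayed 41.4 mm apart at a 45 N grip setting, so the cap was neither crushed nor slipping.

**Scene:** the last side picture shows the flask upright with its spout covered. The tall flask, larger cup, tumbler, tub and red look-alike appear where they were. I judged that by eye and did not measure it.

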